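Hold a coated circuit board inside a curing box through its lid slot

ROBOT

A 6-joint arm with a two-finger parallel gripper is mounted at the origin on the work surface. World frame = base frame: x ahead of the robot, y to its left, z up, the work surface at z = 0. Lengths are in mm, angles in rad, forces in N, time in s.
With the tool pointing down it reaches from about 350 to 875 mm from the base axis. Payload 4.2 kg.
Tool frame: the origin (TCP) lies between the finger pads; the fingertips stand 11 mm ahead of it and the grasp point (between the pads) lies 8 mm behind it; z points along the fingers, y is the direction in which the jaws open and shut (so a half turn about z gives the same grasp; the last joint's range is limited). The gripper opens to 85 mm and grips with 20 to 120 N. Pads are 22 mm wide; open, the fingers measure 114 mm over their backs; the gripper's body (76 mm by 85 mm) begins 54 mm behind the grasp point. The pads swing forward as they close: fully open they stand 13 mm farther back than shut.
Start: joints at [0.259, 0.385, 0.008, 0, -1.194, -0.259], TCP at [624.979, 0.025, 206.312] pointing down, gripper open.
Joint ranges: [-3.14, 3.14], [-1.21, 2.06], [-1.07, 1.41], [-3.16, 2.05], [-2.99, -0.16], [-3.1, 3.1]. Speed limits (rad/s): [2.79, 2.79, 3.14, 3.14, 3.14, 3.14].

INTERFACE

Orientations are given as a unit quaternion [x, y, z, w].
In Python, from bench import * gives the robot as it stands.
- The arm moves only by the tool servo_tool, never from a script. Its argument "rows" is a list of rows, each a list of 7 numbers: the opening, from 0 (shut) to 1 (fully open), then the shift along the tool's x, y, z in cm, then the turn, a rotation vector about the tool's x, y, z in degrees. A call has 1 to 12 rows; each row shifts and turns the commanded pose from where the row before left it, along the tool's axes as they then stand; what a row does not reach is not made up. A row lasts 1/10 s, in which the tool goes at most 50 mm and 8.59 degrees, less where a joint would pass 70% of its speed; a pose out of reach is approached as far as the arm can. A call is refused whole if a number of a shift passes 5 or a number of a turn 8.59, either way. A call with a gripper value outside its range is refused whole. The fingers move at their own pace and stop on an object; the grip force is fixed at half the most. Time passes only in rows, so rows that do not move let the fingers close. It gives the time, the measured TCP pose, the force and the opening at its end, in the units of the state.
- read_state(): the state, without advancing time (a new reading comes with each control period).
- get_image(name): name is "scene" or "side" or "wrist"; returns a dict with "image" (480x640x3 uint8, red, green, blue), "mtx" (3x3 intrinsics, pixels), "extrinsics" (4x4, takes a point from camera to world coordinates). Camera axes: x right, y up, looking along -z (the intrinsics and any distortion apply to the point x, -y, -z); pixel columns grow to the right and rows downward; lengths in mm; the calibration is good to about 2 mm. The wrist camera is an equidistant fisheye: a pixel r from the principal point sees the ray r / f radians off the axis. A picture is of the moment at which its call begins. There is no depth.
- job_done(): hands the job in, once; it reports no verdict.
The state is a dict: "clock": time; "joints": joint angles; "joint_vel": joint speeds; "joint_efforts": joint torques, N m; "position": TCP position; "ee_rot": TCP orientation; "contact_force": force on the tool from outside, world axes, zero at the start; "wrist_torque": the same for the moment, N m; "gripper_width": finger opening in mm.
Only numpy, scipy, OpenCV 4.12 (cv2) and the standard library are available. Lean on these libraries where they do the work, as an engineer would, in place of code of your own. Each camera call takes 0.05 s, during which the arm holds its last target. There are 200 camera calls.

TASK

The freshly coated narrow circuit board has to hang inside the curing box, but a solder spool has been left standing on the lid over the slot. First set the spool down upright, without dropping it, on the round cork mat; then take the narrower of the two boards out of its stand, lower it straight down through the slot until its lower edge is about 45 mm below the top of the lid, and finish while still holding it there in the gripper, still and square to the slot, not pressed against the slot's edges. Leave the wider board, the cutters, the screwdriver and the small jar where they are.

Things in the scene. Friction and masses are not known exactly. Their poses are not given: they have to be found in the camera images.
- slot (a point): Centre of the slot in the curing box's lid, at the lid's top surface (120 mm above the bench). The box is fixed, 120 mm (its x) by 170 mm (its y) and 120 mm high, aluminium with clear front and back panes, hollow inside (inner floor 114 mm below this point); the lid is 6 mm thick. The slot is 14 mm wide (along this point's x) and 64 mm long (along its y), open right through; z is up. The board passes with 2 mm to spare on every side, either way round.
- board_center (a point): Centre of the narrow board (the one to be handled): an upright slab 10 mm thick (along its x), 60 mm wide (along its y), 120 mm high (z up), so its lower edge is 60 mm below this point and its top 60 mm above. A circuit board in a black plastic frame of even thickness, 0.10 to 0.20 kg; the solid plastic top 38 mm is the place to grip, across the 10 mm thickness. The same either way round.
- wide_board_center (a point): Centre of the other, wider board: same look, 10 mm thick (x), 84 mm wide (y), 120 mm high (z). It stays in its stand.
- stand_narrow: Fixed grey plastic stand that holds the narrow board upright in a pocket (30 mm deep, floor 5 mm above the bench, 1 mm gap round the board): 48 mm (x) by 90 mm (y), 35 mm high. Origin at the centre of its underside; the board's x and y lie along its x and y.
- stand_wide: The same kind of stand for the wide board: 48 mm (x) by 114 mm (y), 35 mm high. Origin at the centre of its underside.
- spool_center (a point): Centre (half-way up) of the solder spool, which stands on its flat end on the lid over the slot: outer diameter 50 mm, 40 mm high, z along its axis (up); 0.17 to 0.35 kg. Grip it across its diameter from above.
- cork_mat: Fixed round cork mat lying on the bench, 110 mm across, 4 mm thick, empty. Origin at the centre of its underside.
- cutters: Side cutters lying on the bench, about 140 mm long (along x, jaws to +x), 15 mm high. Origin on the bench under the joint. To be left alone.
- driver_grip (a point): Grip of a screwdriver lying on the bench, 150 mm long along its x, below 35 mm high. To be left alone.
- flux_jar_mid (a point): Middle of a small upright jar, 40 mm across, 50 mm high. To be left alone.
Not all that is in view belongs to the job. What is shaped like the part that bears board_center but blue or purple is not meant. Leave any pink look-alike of the part that bears slot alone.

How it is judged:
By the outcome, as a careful person would: the job done as asked, in the order asked, and still so for the second after the job is handed in, while the arm keeps its last pose, push and grip.
It also fails if it takes over 69 s, if anything falls off the work surface, if the arm or the gripper's body presses on something with over 40 N, if the wrist force passes 120 N, or if a joint passes its speed limit or range.

## Working session

There is one attempt and no reset: what is moved stays moved. The work goes in short steps, Python scripts to look and compute and a tool call to move; the robot and the scene stay as the last step left them, time stands still between calls to the robot, and variables do not carry over. Pictures are saved under pics/ and viewed, about 8 in all and at most 12, crops included, and the job is handed in when it is done.

Besides the shell and the picture viewer there is one more tool, called after "Request:" as a command line: name --pt "numbers of a row" for each row, then --argument value for the rest. servo_tool: Moves the arm, as the interface text tells. Its arguments: {"type":"object","properties":{"rows":{"type":"array","items":{"type":"array","items":{"type":"number"}}}},"required":["rows"]}

```bash
mkdir -p pics; ls
python3 - <<'E'
from bench import *
import cv2,numpy as np,pickle
d={}
for n in ["scene","side","wrist"]:
    r=get_image(n); d[n]=r; cv2.imwrite(f"pics/{n}0.png",r["image"][:,:,::-1]); print(n,np.round(r["mtx"],1).tolist(),np.round(r["extrinsics"],3).tolist(),[k for k in r])
pickle.dump(d,open("d0.pkl","wb"))
print(read_state())
E
```

```text
pics
scene [[509.1, 0.0, 322.4], [0.0, 509.1, 242.0], [0.0, 0.0, 1.0]] [[0.685, -0.592, 0.423, 976.145], [0.728, 0.561, -0.393, -497.168], [-0.005, 0.578, 0.816, 1018.889], [0.0, 0.0, 0.0, 1.0]] ['image', 'mtx', 'extrinsics']
side [[465.4, 0.0, 313.6], [0.0, 465.4, 234.5], [0.0, 0.0, 1.0]] [[-0.821, 0.283, -0.497, -107.388], [-0.571, -0.438, 0.694, 804.636], [-0.021, 0.853, 0.521, 750.369], [0.0, 0.0, 0.0, 1.0]] ['image', 'mtx', 'extrinsics']
wrist [[371.6, 0.0, 322.7], [0.0, 371.6, 234.2], [0.0, 0.0, 1.0]] [[-1.0, -0.001, 0.002, 623.733], [0.0, -0.953, -0.302, -77.027], [0.002, -0.302, 0.953, 372.79], [0.0, 0.0, 0.0, 1.0]] ['image', 'mtx', 'extrinsics']
{'clock': 0.15, 'joints': array([ 2.58624430e-01,  3.85385468e-01,  6.93103942e-03, -3.36387196e-04,
       -1.19396286e+00, -2.58619324e-01]), 'joint_vel': array([ 0.00145792, -0.00330252,  0.00313773,  0.00149924,  0.00075284,
        0.00222997]), 'joint_efforts': array([-6.03353892e-04, -3.92678475e+01,  1.88581592e+01,  4.18858320e+00,
       -3.39302780e-03,  5.70479813e-06]), 'position': array([6.24527915e+02, 2.54112086e-02, 2.05468456e+02]), 'ee_rot': array([-7.07064491e-01,  7.07148587e-01,  5.42615455e-04, -6.22004509e-04]), 'contact_force': array([-0.83084948, -0.50821801,  0.12796688]), 'wrist_torque': array([ 0.01185956, -0.00933217,  0.01467275]), 'gripper_width': 85.49706588589777}
```

View pics/scene0.png

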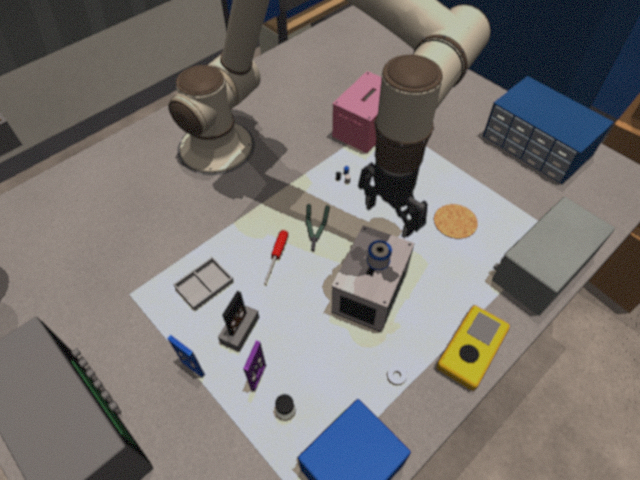

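View pics/side0.png

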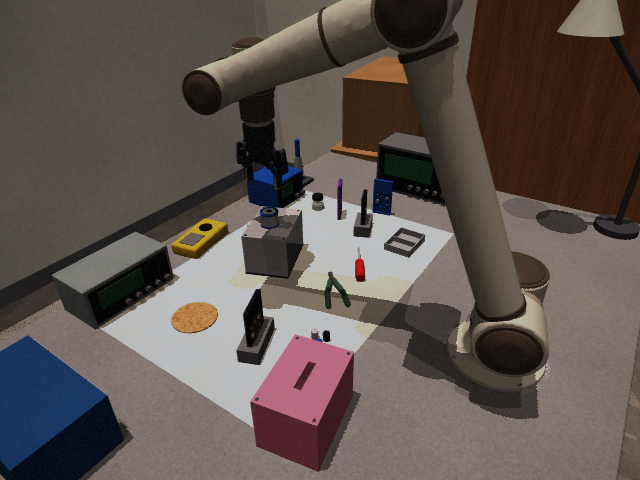

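View pics/wrist0.png

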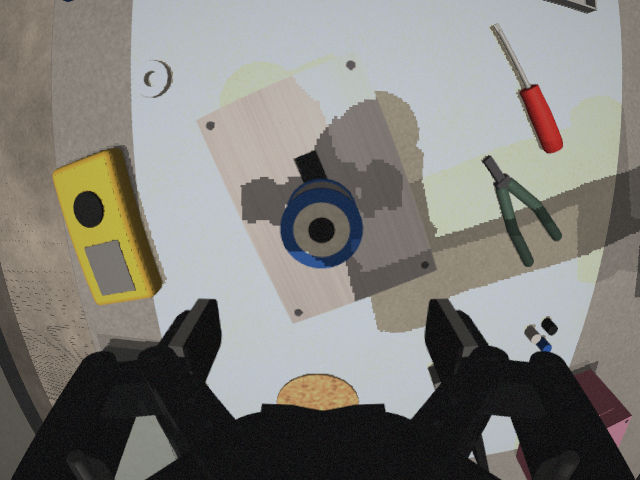

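The scene shows the aluminium box with the spool at (378,252), the cork mat at (456,221), and one stand at (238,325). The side view shows a second stand at (256,335) and the first at (364,222). The wrist view shows the lid screws at (210,125), (350,65), (425,265) and (298,312), and the spool hub at (321,229). Next I'll zoom in on the stands.

```bash
cat > h.py <<'E'
import cv2,numpy as np,pickle
def ray(r,uv,fish=False):
    K,E=r["mtx"],r["extrinsics"]
    x=(uv[0]-K[0,2])/K[0,0]; y=(uv[1]-K[1,2])/K[1,1]
    if fish:
        t=np.hypot(x,y); s=np.sin(t)/t if t>0 else 1; v=np.array([x*s,y*s,np.cos(t)])
    else: v=np.array([x,y,1.])
    return E[:3,3],E[:3,:3]@(v*[1,-1,-1])
def onz(r,uv,z,fish=False):
    o,d=ray(r,uv,fish); return o+d*(z-o[2])/d[2]
def proj(r,P,fish=False):
    K,E=r["mtx"],r["extrinsics"]
    p=(np.atleast_2d(P)-E[:3,3])@E[:3,:3]*[1,-1,-1]
    if fish:
        h=np.hypot(p[:,0],p[:,1]);t=np.arctan2(h,p[:,2]);q=p[:,:2]/h[:,None]*t[:,None]
    else: q=p[:,:2]/p[:,2:]
    return q*K[0,0]+K[:2,2]
E
python3 - <<'E'
from h import *
d=pickle.load(open("d0.pkl","rb"))
def crop(n,u,v,w,h,s): return cv2.resize(d[n]["image"][v:v+h,u:u+w,::-1],None,fx=s,fy=s,interpolation=cv2.INTER_CUBIC)
a=crop("side",225,280,65,100,6);b=crop("scene",205,280,65,100,6)
cv2.imwrite("pics/c1.png",np.hstack([a,b]))
w=d["wrist"];s=d["side"];c=d["scene"]
print("screws",[onz(w,p,120,True).round(0)[:2].tolist() for p in [(210,125),(350,65),(425,265),(298,312)]])
print("spool top",onz(w,(321,229),160,True).round(1), onz(c,(379,247),160).round(1),onz(s,(268,211),160).round(1))
print("mat",onz(c,(456,221),4).round(1),onz(s,(195,317),4).round(1))
print("stands",onz(s,(256,335),35).round(),onz(s,(364,222),35).round(),onz(c,(238,325),35).round())
print("jar",onz(c,(285,400),50).round(),"box side lid corners",)
E
```

```text
screws [[701.0, -76.0], [605.0, -115.0], [546.0, 28.0], [643.0, 66.0]]
spool top [624.4 -12.9 160. ] [619.7  -8.  160. ] [626.  -14.5 160. ]
mat [633.6 279.3   4. ] [626.2 277.6   4. ]
stands [439. 266.  35.] [ 486. -293.   35.] [ 500. -302.   35.]
jar [ 694. -336.   50.] box side lid corners
```

View pics/c1.png

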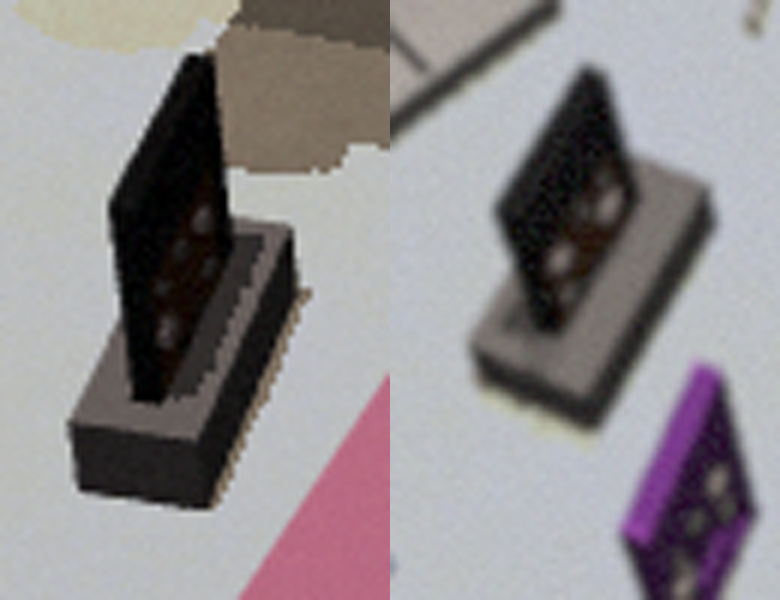

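The left crop (stand A, side view) and right crop (stand B, scene view) show both boards clearly, so I'll compute the widths from their corners. The board's top edge runs (112,205) to (187,58) in A and (498,207) to (590,65) in B.

Run:
```python
from h import *
d=pickle.load(open("d0.pkl","rb"));s=d["side"];c=d["scene"]
A=lambda x,y,z:onz(s,(225+(x+.5)/6-.5,280+(y+.5)/6-.5),z)
B=lambda x,y,z:onz(c,(205+(x-389.5)/6-.5,280+(y+.5)/6-.5),z)
for nm,f,top,st in [("A",A,[(112,205),(187,58),(212,55)],[(72,425),(197,440),(292,230)]),("B",B,[(498,207),(590,65),(603,72)],[(472,343),(597,400),(715,195),(650,155)])]:
    t=np.array([f(*p,125) for p in top]);q=np.array([f(*p,35) for p in st])
    print(nm,t.round(0)[:,:2].tolist(),"len",np.linalg.norm(t[1]-t[0]).round(),"stand",q.round(0)[:,:2].tolist(),np.linalg.norm(np.diff(q,axis=0),axis=1).round())
```

```text
A [[432.0, 302.0], [464.0, 227.0], [457.0, 221.0]] len 81.0 stand [[443.0, 324.0], [402.0, 305.0], [443.0, 202.0]] [ 45. 111.]
B [[504.0, -327.0], [482.0, -273.0], [488.0, -271.0]] len 59.0 stand [[493.0, -348.0], [540.0, -330.0], [506.0, -250.0], [478.0, -257.0]] [50. 86. 30.]
```

Board B is the narrow one, near (495,-300). The slot is at about (624,-24), with its long axis at about 112°. I'll move to the spool.

Request:
servo_tool --pt "1 0.6 0 0.5 0 0 0" --pt "1 0.7 0 1.2 0 0 0" --pt "1 0 0 1.5 0 0 0" --pt "1 0 0 1.5 0 0 0" --pt "1 0 0 1.2 0 0 0" --pt "1 0 0 0.7 0 0 0" --pt "1 0 0 0 0 0 0" --pt "0.4 0 0 0 0 0 0" --pt "0.4 0 0 0 0 0 0" --pt "0.4 0 0 0 0 0 0" --pt "0.4 0 0 0 0 0 0" --pt "0.4 0 0 0 0 0 0"

```text
clock: 1.35
position: [625.1, -12.9, 140.6]
ee_rot: [0.707, -0.707, 0.0, -0.0]
contact_force: [-1.0, 0.5, 1.0]
gripper_width: 34.2
```

Request:
servo_tool --pt "0.2 0 0 0 0 0 0" --pt "0.2 0 0 0 0 0 0" --pt "0.2 0 0 0 0 0 0" --pt "0.2 0 0 0 0 0 0" --pt "0.2 0 0 0 0 0 0" --pt "0.2 0 0 0 0 0 0"

```text
clock: 1.95
position: [625.0, -13.0, 140.3]
ee_rot: [0.707, -0.707, -0.0, 0.0]
contact_force: [0.3, -0.0, -0.6]
gripper_width: 17.3
```

```bash
cat > snap.py <<'E'
import sys
from bench import *
from h import *
d={n:get_image(n) for n in ["scene","side","wrist"]}
pickle.dump(d,open(f"d{sys.argv[1]}.pkl","wb"))
cv2.imwrite(f"pics/s{sys.argv[1]}.png",np.vstack([np.hstack([cv2.resize(d["side"]["image"],(400,300)),cv2.resize(d["scene"]["image"],(400,300))]),cv2.resize(d["wrist"]["image"],(800,600))[:300] if 0 else np.hstack([cv2.resize(d["wrist"]["image"],(400,300)),cv2.resize(d["side"]["image"][150:300,180:380],(400,300))])])[:,:,::-1])
E
python3 snap.py 1
```

```text
(no output)
```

View pics/s1.png

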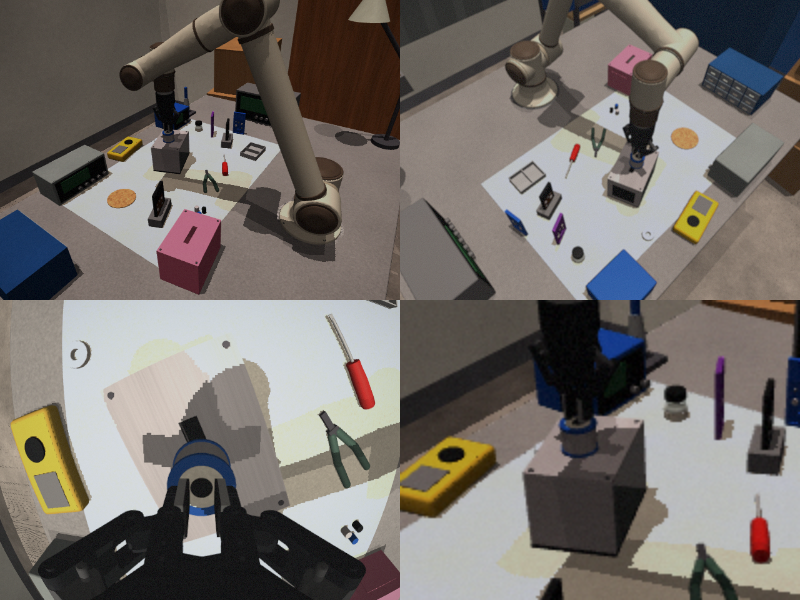

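The fingers closed to 17 mm without gripping the spool. I'll look closer.

Run:
```python
from h import *
d=pickle.load(open("d1.pkl","rb"))
w=d["wrist"]["image"][190:390,220:440];s=d["side"]["image"][150:250,210:310]; c=d["scene"]["image"][200:300,320:420]
r=lambda a:cv2.resize(a,(400,400),interpolation=cv2.INTER_CUBIC)
cv2.imwrite("pics/c2.png",np.hstack([r(w[:,10:210]),r(s)])[:,:,::-1])
for n,f in (("wrist",1),("side",0),("scene",0)): print(n,proj(d[n],[[624.4,-12.9,160],[624.4,-12.9,120],[625,-13,129.5],[625,-13,148]],f).round().tolist())
```

```text
wrist [[322.0, 299.0], [322.0, 265.0], [321.0, 272.0], [321.0, 287.0]]
side [[268.0, 211.0], [269.0, 224.0], [269.0, 221.0], [268.0, 215.0]]
scene [[379.0, 250.0], [377.0, 260.0], [378.0, 258.0], [379.0, 253.0]]
```

View pics/c2.png

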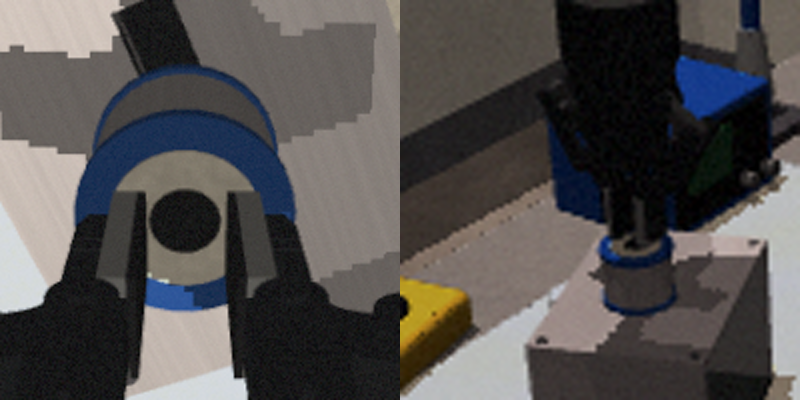

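The fingers closed above the spool: the tips look to be at about z 160, while the reported pose implies about 130. I'll triangulate how far off they are.

```bash
python3 - <<'E'
from h import *
d=pickle.load(open("d1.pkl","rb"));w=d["wrist"];s=d["side"]
print(w["extrinsics"].round(2)[:3,3])
def ony(r,uv,y,f):
    o,v=ray(r,uv,f); return (o+v*(y-o[1])/v[1]).round(1)
for y in (-34,-24,-13,-2): print(y,ony(w,(302.5,286),y,1),ony(w,(344,286),y,1))
o,v=ray(w,(323,286),1); o2,v2=ray(s,(268,209),0)
t=np.linalg.lstsq(np.c_[v,-v2],o2-o,rcond=None)[0]; print("triang",(o+v*t[0]).round(1),(o2+v2*t[1]).round(1))
d0=pickle.load(open("d0.pkl","rb"));w0=d0["wrist"]
print("initial tips, y=-11,0",[ony(w0,p,y,1) for y in(-11,0) for p in((219,300),(427,300))])
cv2.imwrite("pics/c3.png",cv2.resize(d["scene"]["image"][200:280,340:420,::-1],(400,400),interpolation=cv2.INTER_CUBIC))
E
python3 -c "
from bench import *
print(read_state())"
```

```text
[623.97 -90.03 307.75]
-34 [631.  -34.  190.7] [616.6 -34.  190.7]
-24 [632.3 -24.  169.8] [615.3 -24.  169.8]
-13 [633.7 -13.  146.8] [613.8 -13.  146.8]
-2 [635.1  -2.  123.8] [612.4  -2.  123.8]
triang [623.9 -20.6 162.6] [628.3 -17.6 164. ]
initial tips, y=-11,0 [array([663.6, -11. , 248.5]), array([583.2, -11. , 248.7]), array([670.3,   0. , 227.7]), array([576.5,   0. , 228. ])]
{'clock': 2.1, 'joints': array([ 2.37747323e-01,  4.35650043e-01, -8.47764397e-02, -1.95149069e-05,
       -1.05038014e+00, -2.37720517e-01]), 'joint_vel': array([ 9.19192787e-04,  4.04148549e-04, -3.90106695e-04, -1.48154442e-03,
       -1.05792333e-05,  1.29104677e-03]), 'joint_efforts': array([-9.93387475e-04, -4.04756463e+01,  1.75978357e+01,  3.90984267e+00,
       -4.35619650e-04, -2.51094036e-06]), 'position': array([624.97389323, -12.96930213, 140.29319163]), 'ee_rot': array([ 7.07112828e-01, -7.07100735e-01, -9.90726606e-06, -1.42157142e-08]), 'contact_force': array([-0.14154421,  0.21238546, -0.06052876]), 'wrist_torque': array([-0.00094839, -0.03218721,  0.00178971]), 'gripper_width': 17.113552698924593}
```

Every view puts the real fingertips about 40 mm higher than the reported pose implies: true tip z is about reported z + 30 when nearly shut. I'll treat that as a tool-length offset, reopen and go 46 mm lower.

Request:
servo_tool --pt "1 0 0 0 0 0 0" --pt "1 0 0 0 0 0 0" --pt "1 0 0 0 0 0 0" --pt "1 0 0 0 0 0 0" --pt "1 0 0 0 0 0 0" --pt "1 0 0 0 0 0 0" --pt "1 0 0 0 0 0 0" --pt "1 0 0 0 0 0 0"

```text
clock: 2.9
position: [625.0, -12.9, 140.3]
ee_rot: [0.707, -0.707, 0.0, -0.0]
contact_force: [0.9, -0.8, 0.1]
gripper_width: 85.4
```

Request:
servo_tool --pt "1 0 0 0.5 0 0 0" --pt "1 0 0 1 0 0 0" --pt "1 0 0 1 0 0 0" --pt "1 0 0 1 0 0 0" --pt "1 0 0 0.7 0 0 0" --pt "1 0 0 0.4 0 0 0" --pt "1 0 0 0 0 0 0"

```text
clock: 3.6
position: [624.6, -13.1, 93.4]
ee_rot: [-0.707, 0.707, 0.0, -0.001]
contact_force: [0.0, -0.1, 1.1]
gripper_width: 85.5
```

Request:
servo_tool --pt "0.5 0 0 0 0 0 0" --pt "0.5 0 0 0 0 0 0" --pt "0.5 0 0 0 0 0 0" --pt "0.5 0 0 0 0 0 0" --pt "0.4 0 0 0 0 0 0" --pt "0.4 0 0 0 0 0 0" --pt "0.4 0 0 0 0 0 0" --pt "0.4 0 0 0 0 0 0"

```text
clock: 4.4
position: [625.6, -12.8, 95.1]
ee_rot: [0.707, -0.707, 0.001, -0.001]
contact_force: [0.2, 1.4, 5.7]
gripper_width: 48.9
```

Request:
servo_tool --pt "0 0 0 0 0 0 0" --pt "0 0 0 0 0 0 0" --pt "0 0 0 0 0 0 0" --pt "0 0 0 -0.3 0 0 0" --pt "0 0 0 -0.7 0 0 0" --pt "0 0 0 -1 0 0 0" --pt "0 0 0 -1 0 0 0" --pt "0 0 0 -1 0 0 0" --pt "0 0 0 -1 0 0 0" --pt "0 0 0 -0.7 0 0 0" --pt "0 0 0 -0.3 0 0 0" --pt "0 0 0 0 0 0 0"

```text
clock: 5.6
position: [625.1, -12.9, 154.9]
ee_rot: [-0.707, 0.707, -0.0, 0.0]
contact_force: [0.0, 0.3, -2.1]
gripper_width: 49.1
```

Run:
```python
from bench import *
from h import *
d={n:get_image(n) for n in ["scene","side","wrist"]}
pickle.dump(d,open("d2.pkl","wb"))
w=d["wrist"]["image"][100:400,160:480];s=d["side"]["image"][120:300,200:320]
w=cv2.resize(w,(480,450));s=cv2.resize(s,(300,450))
cv2.imwrite("pics/c4.png",np.hstack([w,s])[:,:,::-1])
```

```text
(no output)
```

View pics/c4.png

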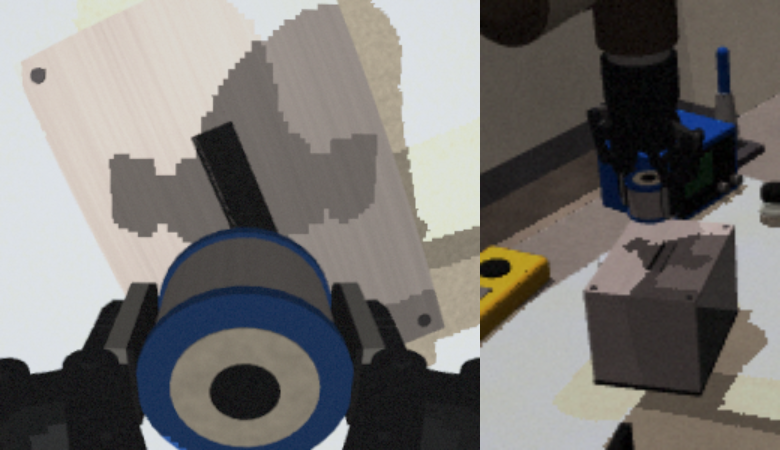

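The spool is held and clear of the lid, and the slot is open. I'll carry it to the mat.

Request:
servo_tool --pt "0 -0.7 0 0 0 0 0" --pt "0 -1.5 0 0 0 0 0" --pt "0 -2.5 0 0 0 0 0" --pt "0 -3.2 0 0 0 0 0" --pt "0 -3.5 0 0 0 0 0" --pt "0 -3.5 -0.2 0 0 0 0" --pt "0 -3.5 -0.2 0 0 0 0" --pt "0 -3.5 -0.1 0 0 0 0" --pt "0 -3.2 0 0 0 0 0" --pt "0 -2.3 0 0 0 0 0" --pt "0 -1.2 0 0 0 0 0" --pt "0 -0.5 0 0 0 0 0"

```text
clock: 6.95
position: [629.6, 279.3, 154.0]
ee_rot: [0.708, -0.707, -0.0, 0.0]
contact_force: [-0.1, -0.6, -2.3]
gripper_width: 48.9
```

Run:
```python
from bench import *
from h import *
print(read_state()["position"])
d={n:get_image(n) for n in ["scene","side","wrist"]}
pickle.dump(d,open("d3.pkl","wb"))
d["scene0"]=pickle.load(open("d0.pkl","rb"))["scene"]
d["side0"]=pickle.load(open("d0.pkl","rb"))["side"]
for n in ("scene0","side0","wrist"):
    im=cv2.cvtColor(d[n]["image"],cv2.COLOR_RGB2HSV); m=cv2.inRange(im,(6,90,60),(20,255,255))
    m=cv2.morphologyEx(m,cv2.MORPH_OPEN,np.ones((3,3)))
    nc,l,st,ce=cv2.connectedComponentsWithStats(m)
    for i in range(1,nc):
        if st[i,4]>400:
            c=max(cv2.findContours((l==i).astype(np.uint8),0,1)[0],key=len)[:,0]
            P=np.array([onz(d[n],p,4,n=="wrist")[:2] for p in c],np.float32)
            print(n,st[i].tolist(),cv2.minEnclosingCircle(P),P.mean(0))
cv2.imwrite("pics/w3.png",d["wrist"]["image"][:,:,::-1])
# screws & slot from d2 wrist
w2=pickle.load(open("d2.pkl","rb"))["wrist"]
for p in [(38,75),(424,320)]: print("screw",onz(w2,(160+p[0]/1.5,100+p[1]/1.5),120,True).round(1))
for p in [(192,137),(233,122)]: print("slot",onz(w2,(160+p[0]/1.5,100+p[1]/1.5),120,True).round(1))
```

```text
[629.61495587 279.27189944 153.95305669]
scene0 [286, 0, 61, 33, 737] ((-281.4739990234375, 657.7914428710938), 144.10984802246094) [-299.40234  663.72095]
scene0 [615, 96, 25, 42, 535] ((758.4475708007812, 980.1285400390625), 95.56388854980469) [748.62085 955.5626 ]
scene0 [434, 205, 43, 33, 1104] ((631.0291748046875, 279.08282470703125), 53.18282699584961) [632.33685 279.52103]
side0 [346, 56, 62, 28, 1078] ((1453.406982421875, -2420.193115234375), 455.0350646972656) [ 1487.1951 -2280.8867]
side0 [512, 253, 33, 30, 693] ((35.68497085571289, -355.9743957519531), 71.63160705566406) [  18.779718 -363.70813 ]
side0 [171, 302, 47, 31, 1102] ((628.6343383789062, 276.696044921875), 55.78866195678711) [627.865   277.83224]
wrist [262, 148, 121, 111, 10191] ((630.3436889648438, 278.13970947265625), 54.36875534057617) [634.8949 278.5922]
screw [701. -76. 120.]
screw [546.4  27.3 120. ]
slot [642.8 -51.1 120. ]
slot [627.7 -56.6 120. ]
```

The mat centre is at about (630,278), directly below the gripper. I'll descend.

Request:
servo_tool --pt "0 0 0 0.7 0 0 0" --pt "0 0 0 1.5 0 0 0" --pt "0 0 0 2.2 0 0 0" --pt "0 0 0 2.5 0 0 0" --pt "0 0 0 2.5 0 0 0" --pt "0 0 0 2.4 0 0 0" --pt "0 0 0 2.2 0 0 0" --pt "0 0 0 1.5 0 0 0" --pt "0 0 0 0.9 0 0 0" --pt "0 0 0 0.5 0 0 0" --pt "0 0 0 0.3 0 0 0" --pt "0 0 0 0 0 0 0"

```text
clock: 8.3
position: [630.3, 278.2, -17.2]
ee_rot: [-0.707, 0.707, -0.0, 0.0]
contact_force: [-0.4, -0.2, -3.1]
gripper_width: 49.1
```

Request:
servo_tool --pt "0 0 0 0.1 0 0 0" --pt "0 0 0 0.1 0 0 0" --pt "0 0 0 0.1 0 0 0" --pt "0 0 0 0 0 0 0"

```text
clock: 8.7
position: [629.9, 278.1, -20.6]
ee_rot: [0.707, -0.707, -0.0, -0.0]
contact_force: [-1.1, -0.1, -1.7]
gripper_width: 49.1
```

Request:
servo_tool --pt "0 0 0 0.1 0 0 0" --pt "0 0 0 0 0 0 0" --pt "0 0 0 0 0 0 0"

```text
clock: 9.0
position: [630.1, 278.1, -20.8]
ee_rot: [0.707, -0.707, 0.0, -0.0]
contact_force: [-2.8, -0.1, 5.3]
gripper_width: 49.4
```

It has touched down (+5 N). I'll release and rise.

Request:
servo_tool --pt "0.65 0 0 0 0 0 0" --pt "0.7 0 0 0 0 0 0" --pt "0.8 0 0 0 0 0 0" --pt "1 0 0 0 0 0 0" --pt "1 0 0 0 0 0 0" --pt "1 0 0 0 0 0 0" --pt "1 0 0 0 0 0 0" --pt "1 0 0 -0.5 0 0 0" --pt "1 0 0 -1 0 0 0" --pt "1 0 0 -1.5 0 0 0" --pt "1 0 0 -2 0 0 0" --pt "1 0 0 -2.5 0 0 0"

```text
clock: 10.2
position: [629.8, 277.9, 54.8]
ee_rot: [0.707, -0.707, -0.0, 0.0]
contact_force: [0.3, 0.6, -0.2]
gripper_width: 85.5
```

Request:
servo_tool --pt "1 0 0 -3 0 0 0" --pt "1 0 0 -3.5 0 0 0" --pt "1 0 0 -3.5 0 0 0" --pt "1 0 0 -3.5 0 0 0" --pt "1 0 0 -3 0 0 0" --pt "1 0 0 -2 0 0 0" --pt "1 0 0 -1 0 0 0" --pt "1 0 0 0 0 0 0"

```text
clock: 11.0
position: [630.5, 278.3, 251.0]
ee_rot: [0.707, -0.707, 0.0, -0.002]
contact_force: [0.1, 0.5, -0.1]
gripper_width: 85.6
```

Request:
servo_tool --pt "1 1 0.2 0 0 0 0" --pt "1 2 0.5 0 0 0 0" --pt "1 3 0.8 0 0 0 0" --pt "1 4 1 0 0 0 0" --pt "1 4.5 1 0 0 0 0" --pt "1 4.5 1 0 0 0 0" --pt "1 4.5 1 0 0 0 0" --pt "1 4.5 1 0 0 0 0" --pt "1 4.5 1 0 0 0 0" --pt "1 4.5 1 0 0 0 0" --pt "1 4.5 1 0 0 0 0" --pt "1 4.5 1 0 0 0 0"

```text
clock: 12.2
position: [522.8, -183.9, 246.7]
ee_rot: [-0.707, 0.707, 0.001, -0.001]
contact_force: [0.9, -1.2, -0.7]
gripper_width: 85.6
```

Request:
servo_tool --pt "1 4 1 0 0 0 0" --pt "1 3 1 0 0 0 0" --pt "1 2 0.5 0 0 0 0" --pt "1 1 0.5 0 0 0 0" --pt "1 0 0 0 0 0 -4.5" --pt "1 0 0 0 0 0 -6" --pt "1 0 0 0 0 0 -6" --pt "1 0 0 0 0 0 -4.5" --pt "1 0 0 0 0 0 -1.5" --pt "1 0 0 0 0 0 0"

```text
clock: 13.2
position: [494.5, -281.5, 247.6]
ee_rot: [0.831, -0.556, -0.001, 0.0]
contact_force: [-0.5, -0.9, -0.7]
gripper_width: 85.3
```

Run:
```python
from bench import *
from h import *
s=read_state();print(s["position"],s["ee_rot"],s["joints"],s["gripper_width"])
d={n:get_image(n) for n in ["scene","side","wrist"]}
pickle.dump(d,open("d4.pkl","wb"))
w=d["wrist"]["image"]
sc=cv2.resize(d["scene"]["image"][180:260,405:505],(160,128),interpolation=cv2.INTER_CUBIC);
sd=cv2.resize(d["side"]["image"][270:350,150:250],(160,128),interpolation=cv2.INTER_CUBIC)
side=np.zeros((480,160,3),np.uint8); side[:128]=sc; side[128:256]=sd
cv2.imwrite("pics/c5.png",np.hstack([w,side])[:,:,::-1])
```

```text
[ 494.53345354 -281.54515802  247.64456573] [ 8.31351567e-01 -5.55746393e-01 -7.03303893e-04  1.55371661e-04] [-2.33027566e-01  2.63699350e-01 -6.35836706e-02 -2.10386448e-04
 -1.24493998e+00  6.25370029e-01] 85.28395464485762
```

View pics/c5.png

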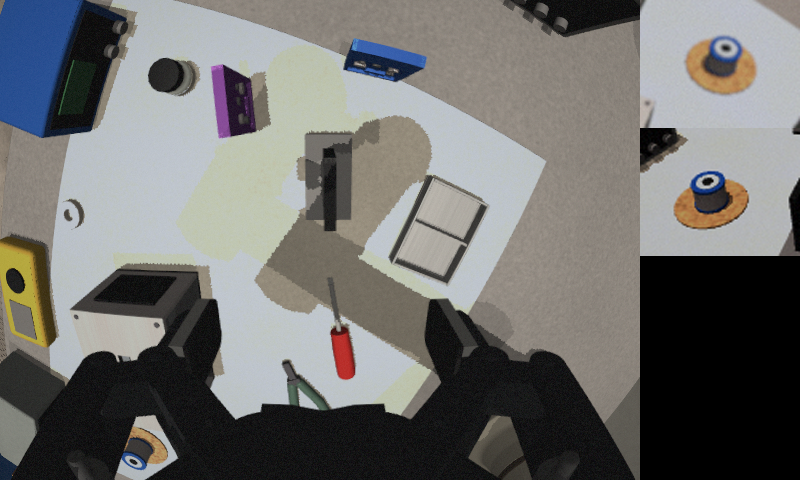

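The spool stands upright on the mat. The stand is square in the wrist view at columns 305–352 and rows 132–220, with the board's top edge ending near (330,231). I'll zoom in to measure.

Run:
```python
from h import *
d=pickle.load(open("d4.pkl","rb"));w=d["wrist"]["image"][125:240,280:380].astype(float)
g=np.clip(w*1.0,0,255)**0.6; g=g/g.max()*255
o=cv2.resize(g,None,fx=5,fy=5,interpolation=cv2.INTER_NEAREST)
cv2.imwrite("pics/c6.png",o[:,:,::-1])
```

```text
[ WARN:0@0.079] global loadsave.cpp:1063 imwrite_ Unsupported depth image for selected encoder is fallbacked to CV_8U.
```

View pics/c6.png

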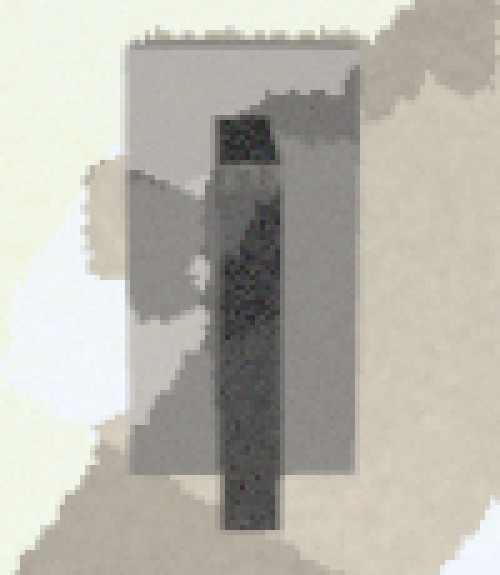

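The board's top face spans crop (217–280, 165–530), and the stand spans (130–357, 47–473).

Run:
```python
from h import *
from scipy.spatial.transform import Rotation as R
d=pickle.load(open("d4.pkl","rb"));w=d["wrist"]
f=lambda x,y,z:onz(w,(280+x/5-.5,125+y/5-.5),z,True)[:2]
for z,c in [(125,[(217,165),(281,165),(281,530),(219,530)]),(35,[(130,47),(358,47),(356,474),(129,474)])]:
    q=np.array([f(x,y,z) for x,y in c]); print(z,q.round(1).tolist(),"c",q.mean(0).round(1),"sides",np.linalg.norm(np.roll(q,-1,0)-q,axis=1).round(1))
    v=(q[2]+q[3]-q[0]-q[1]); print("long ang",np.degrees(np.arctan2(v[1],v[0])))
r=R.from_quat([0.83135,-0.55575,-0.0007,0.00016]); print(r.as_matrix().round(3)); 
print("tool x ang",np.degrees(np.arctan2(*r.as_matrix()[[1,0],0])))
# slot/box angles from screws
for n in("d0","d2"):
    w=pickle.load(open(n+".pkl","rb"))["wrist"]; 
    print(n,w["extrinsics"][:3,3])
```

```text
125 [[511.9, -325.9], [502.7, -329.7], [479.5, -274.8], [488.9, -270.9]] c [ 495.8 -300.3] sides [10.  59.6 10.1 59.6]
long ang 112.8313327315381
35 [[534.0, -333.3], [491.3, -351.0], [456.1, -268.1], [500.6, -249.7]] c [ 495.5 -300.5] sides [46.2 90.1 48.2 90. ]
long ang 112.4090312524316
[[ 0.382 -0.924 -0.001]
 [-0.924 -0.382  0.001]
 [-0.001  0.001 -1.   ]]
tool x ang -67.52477252942144
d0 [623.73321618 -77.02704221 372.79006949]
d2 [623.75138246 -90.03513947 321.33670831]
```

The board centre is (495.7,-300.4) with its long axis at 112.6°, so the tool is already aligned. I'll move over it and down.

Request:
servo_tool --pt "1 0.6 0.2 0 0 0 0" --pt "1 0.8 0.2 0.5 0 0 0" --pt "1 0.4 0.2 1.5 0 0 0" --pt "1 0 0 2.5 0 0 0" --pt "1 0 0 3 0 0 0" --pt "1 0 0 3 0 0 0" --pt "1 0 0 3 0 0 0" --pt "1 0 0 2.5 0 0 0" --pt "1 0 0 1.5 0 0 0" --pt "1 0 0 0.8 0 0 0" --pt "1 0 0 0.3 0 0 0" --pt "1 0 0 0 0 0 0"

```text
clock: 14.55
position: [496.6, -301.3, 62.4]
ee_rot: [0.831, -0.556, 0.0, 0.0]
contact_force: [0.2, 0.3, -0.8]
gripper_width: 85.0
```

Request:
servo_tool --pt "0.6 0 0 0 0 0 0" --pt "0.4 0 0 0 0 0 0" --pt "0.25 0 0 0 0 0 0" --pt "0.18 0 0 0 0 0 0" --pt "0.15 0 0 0 0 0 0" --pt "0.12 0 0 0 0 0 0" --pt "0 0 0 0 0 0 0" --pt "0 0 0 0 0 0 0" --pt "0 0 0 0 0 0 0" --pt "0 0 0 0 0 0 0"

```text
clock: 15.55
position: [496.6, -301.0, 62.5]
ee_rot: [0.832, -0.556, 0.0, -0.0]
contact_force: [-0.3, 0.3, 2.2]
gripper_width: 9.4
```

Request:
servo_tool --pt "0 0 0 -0.2 0 0 0" --pt "0 0 0 -0.4 0 0 0" --pt "0 0 0 -0.8 0 0 0" --pt "0 0 0 -1.2 0 0 0" --pt "0 0 0 -1.8 0 0 0" --pt "0 0 0 -2.3 0 0 0" --pt "0 0 0 -2.6 0 0 0" --pt "0 0 0 -2.6 0 0 0" --pt "0 0 0 -2.3 0 0 0" --pt "0 0 0 -1.5 0 0 0" --pt "0 0 0 -0.8 0 0 0" --pt "0 0 0 0 0 0 0"

```text
clock: 16.75
position: [496.7, -301.1, 229.1]
ee_rot: [0.831, -0.556, 0.001, -0.0]
contact_force: [0.6, -0.1, -1.8]
gripper_width: 9.6
```

Request:
servo_tool --pt "0 -0.7 -0.8 0 0 0 0" --pt "0 -1.4 -1.5 0 0 0 0" --pt "0 -2.3 -2.5 0 0 0 0" --pt "0 -2.3 -2.5 0 0 0 0" --pt "0 -2.3 -2.5 0 0 0 0" --pt "0 -2.3 -2.5 0 0 0 0" --pt "0 -2.3 -2.5 0 0 0 0" --pt "0 -2.3 -2.5 0 0 0 0" --pt "0 -2.3 -2.5 0 0 0 0" --pt "0 -1.6 -1.7 0 0 0 0" --pt "0 -0.8 -0.9 0 0 0 0" --pt "0 0 0 0 0 0 0"

```text
clock: 17.95
position: [624.4, -23.4, 225.9]
ee_rot: [0.832, -0.555, -0.001, 0.001]
contact_force: [-0.5, 0.1, -1.5]
gripper_width: 9.1
```

Request:
servo_tool --pt "0 0 0 0.7 0 0 0" --pt "0 0 0 1.2 0 0 0" --pt "0 0 0 1 0 0 0" --pt "0 0 0 0.6 0 0 0" --pt "0 0 0 0 0 0 0" --pt "0 0 0 0 0 0 0"

```text
clock: 18.55
position: [624.5, -25.2, 192.3]
ee_rot: [0.831, -0.556, 0.0, 0.0]
contact_force: [0.3, -0.1, -1.3]
gripper_width: 9.2
```

Run:
```python
from bench import *
from h import *
s=read_state();print(s["position"],s["ee_rot"])
d={n:get_image(n) for n in ["scene","side","wrist"]}
pickle.dump(d,open("d5.pkl","wb"))
E=lambda a:np.clip((a/255.)**.6*255,0,255).astype(np.uint8)
a=cv2.resize(E(d["wrist"]["image"][140:340,222:422]),(600,600),interpolation=cv2.INTER_CUBIC)
b=cv2.resize(E(d["side"]["image"][155:255,240:306]),(200,300),interpolation=cv2.INTER_CUBIC)
c=cv2.resize(E(d["scene"]["image"][190:290,345:411]),(200,300),interpolation=cv2.INTER_CUBIC)
cv2.imwrite("pics/c7.png",np.hstack([a,np.vstack([b,c])])[:,:,::-1])
```

```text
[624.49914703 -25.24140952 192.30300302] [ 8.31383158e-01 -5.55699578e-01  8.82460198e-05  1.26343016e-04]
```

View pics/c7.png

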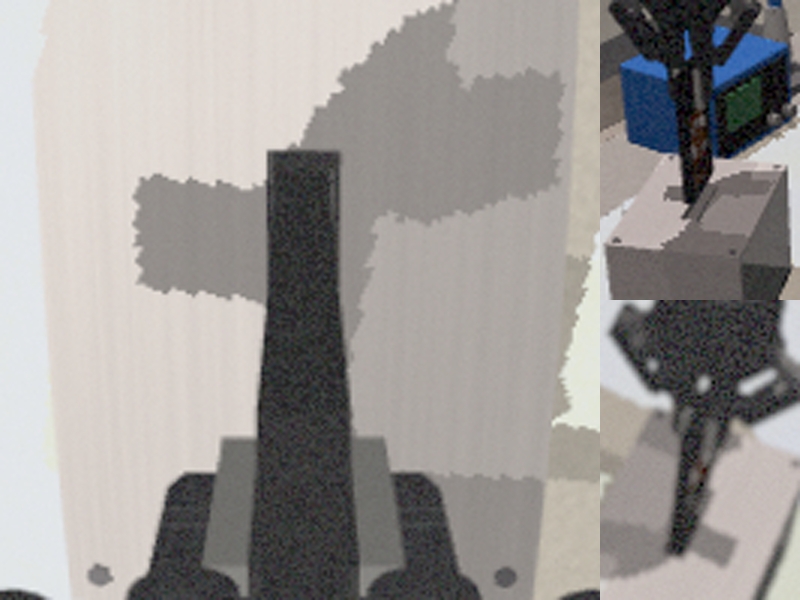

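The lid screws are at crop (98,575) and (506,577), and the slot's far end spans (267–340, 151). The board covers the rest of the slot. I'll check the alignment numerically and overlay the prediction.

Run:
```python
from h import *
d=pickle.load(open("d5.pkl","rb"));w=d["wrist"]
px=lambda x,y:(222+(x+.5)/3-.5,140+(y+.5)/3-.5)
sc=np.array([onz(w,px(*p),120,True)[:2] for p in[(98.5,575),(506,577)]]);print("near screws",sc.round(1))
v=sc[1]-sc[0];print("x ang",np.degrees(np.arctan2(v[1],v[0])),np.linalg.norm(v))
w0=pickle.load(open("d0.pkl","rb"))["wrist"]
s0=np.array([onz(w0,p,120,True)[:2] for p in[(210,125),(350,65),(425,265),(298,312)]])
print(s0.round(1).tolist(),s0.mean(0))
e=np.array([onz(w,px(*p),120,True)[:2] for p in[(267,151),(340,151)]]);print("slot end",e.round(1),np.linalg.norm(e[1]-e[0]),e.mean(0))
a=np.radians(112.4);u=np.array([np.cos(a),np.sin(a)]);n=np.array([u[1],-u[0]])
c=e.mean(0)+32*u;print("slot c from end",c,"lid c from near screws",sc.mean(0)-76.8*u)
# board near edge: faces at gripping level; crop row 430 edges 259,351 -> plane of near edge
R=w["extrinsics"]; 
def onplane(uv,p0,nn):
    o,q=ray(w,uv,True); return o+q*((p0-o)@nn)/(q@nn)
nn=np.array([*u,0]);bc=np.array([624.5-.9,-25.24+.8]);p0=np.array([*(bc-30*u),0])
for row,l,r in[(300,266,342),(400,260,349),(430,259,351),(560,249,360)]:
    A=onplane(px(l,row),p0,nn);B=onplane(px(r,row),p0,nn);print(row,A.round(1),B.round(1),np.linalg.norm(A-B).round(1),"off from",bc,((A+B)[:2]/2-bc)@n)
def quad(c,hx,hy,z): return np.array([[*(c+sx*hx*n+sy*hy*u),z] for sx,sy in((-1,-1),(1,-1),(1,1),(-1,1))])
im=cv2.resize(np.clip((w["image"][170:300,262:382]/255.)**.4*255,0,255).astype(np.uint8),None,fx=4.5,fy=4.5,interpolation=cv2.INTER_NEAREST)
left=im.copy()
for q,col in((quad(c,7,32,120),(255,0,0)),(quad(bc,5,30,135),(0,255,0))):
    p=((proj(w,q,True)-[262,170]+.5)*4.5).astype(np.int32);print(p.tolist());cv2.polylines(im,[p],True,col,1)
cv2.imwrite("pics/c8.png",np.hstack([left[:,120:420],im[:,120:420]])[:,:,::-1])
```

```text
near screws [[642.9  66.6]
 [546.2  27.2]]
x ang -157.79196390009204 104.38122764713667
[[701.1, -76.1], [605.1, -115.0], [546.1, 27.5], [642.6, 66.5]] [623.72396175 -24.29542123]
slot end [[643.3 -50.9]
 [628.6 -57. ]] 15.986536656972179 [635.94929256 -53.95179291]
slot c from end [623.75504052 -24.36631984] lid c from near screws [623.81789132 -24.11414707]
300 [639.8 -50.2 217.4] [630.3 -54.1 217.3] 10.3 off from [623.6  -24.44] -0.022415971088804554
400 [639.3 -50.4 251.2] [630.5 -54.  251.2] 9.5 off from [623.6  -24.44] -0.10414079215221683
430 [639.2 -50.5 258.8] [630.6 -54.  258.7] 9.2 off from [623.6  -24.44] -0.15766316314032203
560 [639.  -50.5 283.6] [630.8 -53.9 283.6] 8.9 off from [623.6  -24.44] -0.11894081017059221
[[323, 92], [228, 92], [230, 493], [319, 494]]
[[313, 126], [240, 126], [242, 523], [309, 523]]
```

View pics/c8.png

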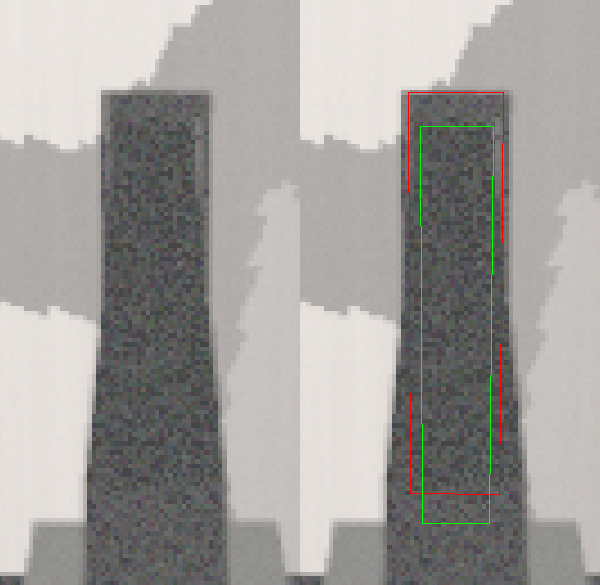

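Three independent estimates put the slot centre at (623.8,-24.3). The board is within about 0.4 mm of it. I'll apply a small correction and lower gently while watching the force.

Request:
servo_tool --pt "0 0 -0.03 0 0 0 0" --pt "0 0 0 0.3 0 0 0" --pt "0 0 0 0.5 0 0 0" --pt "0 0 0 0.5 0 0 0" --pt "0 0 0 0.5 0 0 0" --pt "0 0 0 0.3 0 0 0" --pt "0 0 0 0 0 0 0" --pt "0 0 0 0 0 0 0"

```text
clock: 19.5
position: [624.8, -24.8, 171.3]
ee_rot: [0.831, -0.556, 0.0, 0.0]
contact_force: [0.1, -0.2, -1.0]
gripper_width: 9.3
```

No contact, and the edge is about 6 mm inside the slot. I'll continue.

Request:
servo_tool --pt "0 0 0 0.3 0 0 0" --pt "0 0 0 0.5 0 0 0" --pt "0 0 0 0.6 0 0 0" --pt "0 0 0 0.6 0 0 0" --pt "0 0 0 0.6 0 0 0" --pt "0 0 0 0.6 0 0 0" --pt "0 0 0 0.4 0 0 0" --pt "0 0 0 0.3 0 0 0" --pt "0 0 0 0 0 0 0" --pt "0 0 0 0 0 0 0"

```text
clock: 20.5
position: [624.9, -24.8, 132.5]
ee_rot: [0.831, -0.556, 0.0, -0.0]
contact_force: [1.2, -0.9, -1.3]
gripper_width: 9.1
```

Run:
```python
from bench import *
from h import *
F=[];P=[]
for i in range(4):
    get_image("side"); s=read_state(); F.append(np.r_[s["contact_force"],s["wrist_torque"]]);P.append(s["position"])
print(np.mean(F,0).round(2),np.mean(P,0).round(2),s["ee_rot"],s["clock"])
d={n:get_image(n) for n in ["scene","side","wrist"]}
pickle.dump(d,open("d6.pkl","wb"))
E=lambda a:np.clip((a/255.)**.45*255,0,255).astype(np.uint8)
w=d["wrist"]
a=cv2.resize(E(w["image"][150:350,242:402]),(480,600),interpolation=cv2.INTER_CUBIC)
b=cv2.resize(E(d["side"]["image"][155:255,230:310]),(320,300),interpolation=cv2.INTER_CUBIC)
c=cv2.resize(E(d["scene"]["image"][190:330,325:437]),(320,300),interpolation=cv2.INTER_CUBIC)
cv2.imwrite("pics/c9.png",np.hstack([a,np.vstack([b,c])])[:,:,::-1])
```

```text
[ 0.75 -0.13 -0.96  0.01 -0.   -0.02] [624.95 -24.72 132.67] [ 8.31487467e-01 -5.55543411e-01  2.51898634e-04 -2.19099674e-04] 20.7
```

View pics/c9.png

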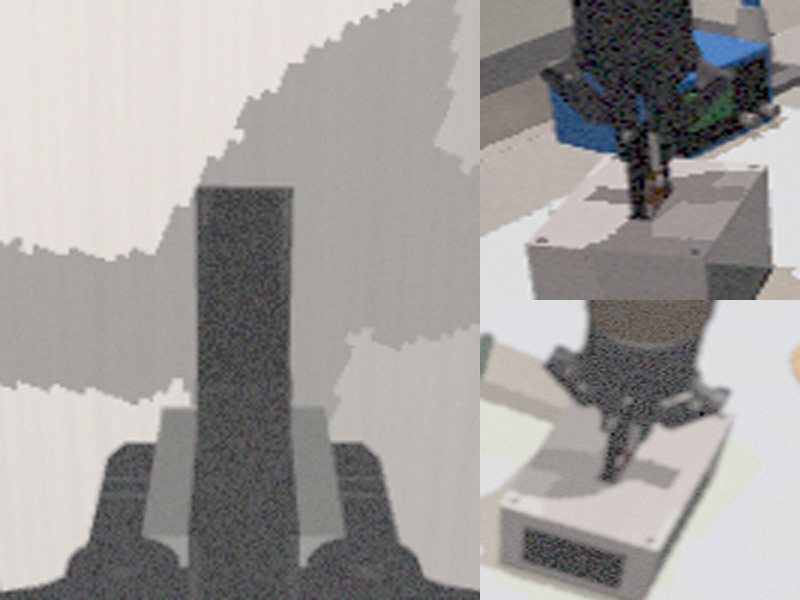

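In the last picture the board stands upright and centred in the slot: the slot end spans crop (197–293, 187) and the board axis is near x≈244. I'll average the force for any side load and check the depth geometrically from the pad and board rows.

Run:
```python
from bench import *
from h import *
F=[];P=[]
for i in range(30):
    get_image("side"); s=read_state(); F.append(np.r_[s["contact_force"],s["wrist_torque"]]);P.append(s["position"])
print(np.mean(F,0).round(3),(np.std(F,0)/30**.5).round(3),np.mean(P,0).round(2),s["gripper_width"],s["clock"])
w=pickle.load(open("d6.pkl","rb"))["wrist"]
a=np.radians(112.3);u=np.array([np.cos(a),np.sin(a)]);n=np.array([u[1],-u[0]]);c=np.array([623.77,-24.25]);o,_=ray(w,(0,0),True)
px=lambda x,y:(242+(x+.5)/3-.5,150+(y+.5)/3-.5)
for row,l,r in[(190,197,293),(400,191,291.5),(540,188,300)]:
    z=120
    for uv in [px(l,row),px(r,row)]:
        o,q=ray(w,uv,True); p0=c-30*u; t=((p0-o[:2])@u)/(q[:2]@u); X=o+q*t
        Y=onz(w,uv,120,True); print(row,"board-plane",((X[:2]-c)@n).round(2),X[2].round(1)," lid-plane",((Y[:2]-c)@n).round(2),((Y[:2]-c)@u).round(2))
```

```text
[ 3.600e-02 -3.600e-02 -1.102e+00 -0.000e+00  2.000e-03  1.000e-03] [0.072 0.096 0.078 0.006 0.006 0.005] [624.72 -24.75 132.32] 9.374600349778522 22.35
190 board-plane 8.02 113.7  lid-plane 7.76 -31.6
190 board-plane -8.54 113.5  lid-plane -8.24 -31.65
400 board-plane 5.22 198.6  lid-plane 9.22 6.84
400 board-plane -4.86 198.5  lid-plane -8.66 6.77
540 board-plane 4.32 224.9  lid-plane 10.28 36.32
540 board-plane -4.52 224.8  lid-plane -10.9 36.25
```

```bash
python3 -c "
from bench import *
print(job_done()); s=read_state(); print(s['clock'],s['position'],s['gripper_width'])"
```

```text
the job is handed in; nothing more can be done
None
the job is handed in; nothing more can be done
```

The job is handed in: the spool stands upright on the cork mat, and the gripper is holding the narrow board in the slot with its lower edge about 45 mm below the lid top. I used about 22.4 s of the 69 s. No verdict came back, and the state could not be read after handing in.

**Order of work:** I moved the spool first and saw it upright on the mat in two cameras. I then took the narrow board, measured at 60 mm wide in the stand at (496, -300), and lowered it into the slot centred at (623.8, -24.3).

**Last checks:**
- **Side load:** mean force over 30 readings was 0.04 N or less, with almost no moment; only about 1.1 N of weight showed.
- **Depth:** reported TCP height puts the lower edge at z ≈ 75 mm. I did not measure the depth separately with a camera.
- **Fit:** the board sits about 0.4 mm off the slot's centreline, with 2 mm to spare each side, and is square within about 0.3°.

**What disagreed:**
- **Fingertip height:** the fingertips were about 40 mm higher than the reported TCP implies. My first close on the spool therefore shut above it without touching; I corrected for this and the second grasp held.
- **Slot width:** the slot measured about 16 mm wide in the images, against the stated 14 mm, which I put down to blurred edges.

I did not touch the wider board, cutters, screwdriver or jar.

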